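# Clamp up a glued rail on an insect spreading board

## Robot

A 6-joint arm with a two-finger parallel gripper is mounted at the origin on the work surface. World frame = base frame: x ahead of the robot, y to its left, z up, the work surface at z = 0. Lengths are in m, angles in rad, forces in N, time in s.
With the tool pointing down it reaches from about 0.35 to 0.775 m from the base axis. Payload 7.3 kg.
Tool frame: the origin (TCP) lies at the very end of the fingers, on their centre line; the grasp point (between the pads) lies grip_point_offset behind it (grip_point_offset is the distance from the TCP to the grasp point, in m); z points along the fingers, y is the direction in which the jaws open and shut (so a half turn about z gives the same grasp; the last joint's range is limited). The gripper opens to 92 mm and grips with 3 to 60 N. Pads are 19 mm wide; open, the fingers measure 130 mm over their backs; the gripper's body (75 mm by 190 mm) begins 47 mm behind the grasp point.
Start: joints at [-1.477, 0.342, 1.524, -0, 1.275, -0.146], TCP at [0.125, -0.51, 0.227] pointing down, gripper open.
Joint ranges: [-2.53, 2.53], [-0.77, 2.02], [0.04, 2.7], [-1, 4.14], [0.28, 2.66], [-3.11, 3.11]. Speed limits (rad/s): [2.57, 2.57, 3.14, 3.14, 3.14, 3.14].

## Interface

Orientations are given as [roll, pitch, yaw] about the fixed x, y, z axes, in that order (R = Rz(yaw) Ry(pitch) Rx(roll)).
In Python, from cell import * gives the robot as it stands.
- The arm moves only by the shell command python3 -m inch 'ROWS' [OPENING] [FORCE]. ROWS is JSON, a list that holds one entry, the list of rows, each a list of 4 numbers: the shift along the tool's x, y, z in mm, then the turn about the tool's z in rad. In form: [[[x, y, z, roll], ...]]. A call has 1 to 10 rows; each row shifts and turns the commanded pose from where the row before left it, along the tool's axes as they then stand; what a row does not reach is not made up. A row lasts 1/8 s, in which the tool goes at most 62.5 mm and 10.7 degrees, less where a joint would pass 70% of its speed; a pose out of reach is approached as far as the arm can. A call with a gripper value outside its range is refused whole. OPENING is the closure, from -1 (fully open) to 1 (shut), set as the call begins (- or left out, the last holds). The fingers move at their own pace and stop on an object; FORCE is the grip in N (left out, the last holds). Time passes only in rows, so rows that do not move let the fingers close. It gives the time, the measured TCP pose, the force and the opening at its end, in the units of the state.
- observe(): the state, without advancing time (a new reading comes with each control period).
- read_camera(name): name is "scene" or "top"; returns a dict with "img" (400x640x3 uint8, blue, green, red), "fx", "fy", "cx", "cy" (pixels), "k1" (the pictures are not rectified: a ray, as slopes to the right and down, at radius r is drawn at 1 + k1 r^2 times it, then the intrinsics apply), "eye" and "rotation" of the camera in the world. Camera axes: x right, y down, z forward; pixel columns grow to the right and rows downward; lengths in m; the calibration is good to about 2 mm. A picture is of the moment at which its call begins. There is no depth.
- hand_in(): hands the job in, once; it reports no verdict.
Trained networks look in the newest picture that a camera, given by its name, has taken for a name from the list of things; names that differ only in an ending like _2 or _b are one class to them, and where a whole thing is asked for, a point or a joint stands for the part that bears it (a point fixed in the world has none). Each returns a list of dicts, best first, with "conf" (0 to 1); they miss things now and then, are a little off and sometimes report something else, mostly with a low value. They report only what shows in the picture. A call takes as long as a camera call. They do not tell look-alikes from the thing itself.
- boxes_of(camera, label): "at" ([row, column] in pixels, amid what is visible of it).
- place_of(camera, label): "at" ([row, column] in pixels: a listed point, or the origin of a listed thing).
The state is a dict: "time": time; "qpos": joint angles; "qvel": joint speeds; "joint_efforts": joint torques, N m; "tool_pos": TCP position; "tool_rot": TCP orientation; "contact_force": force on the tool from outside, world axes, zero at the start; "torque": the same for the moment, N m; "opening": finger opening in m.
Only numpy, scipy, OpenCV 4.12 (cv2) and the standard library are available. Lean on these libraries where they do the work, as an engineer would, in place of code of your own. Each camera call takes 0.05 s, during which the arm holds its last target. There are 200 camera calls.

## Task

The loose rail of the insect spreading board lies in wet glue in the gluing jig: clamp it down with the F-clamp that stands over it. First push the clamp's sliding jaw down its bar, pressing on the jaw's head beside the bar, until the pad meets the rail and the jaw rocks back and bites firmly on the bar (a push of about 20 newtons, no forcing); only then screw the wooden handle clockwise until it is firmly hand-tight, about two thirds of a turn past the bite, without crushing the rail. Do not let the rail or board slip, leave the things around alone, and let go of the clamp.

Things in the scene. Friction and masses are not known exactly. Their poses are not given: they have to be found in the camera images.
- jig: Gluing jig, fixed: plywood baseboard 280 x 280 x 18 mm, two bearers, and a dark cast F-clamp whose lower jaw is bolted to it. Origin: centre of the baseboard's underside, z up. The clamp's upright steel bar is at jig x = 0, y = -55 mm; the clamp reaches along the jig's +y, its screw at x = 0, y = +58 mm (113 mm from the bar).
- bar_top (a point): Top of the clamp's upright bar, 190 mm above the bench. The bar measures 10 mm along the jig's x and 25 mm along its y; an end pin 18 mm long crosses it along x, 4 mm below the top.
- jaw: Sliding jaw of the F-clamp, dark cast iron (0.7 kg with the screw). Origin: on the bar's centre line, mid-height of the jaw's head; z up, y along the arm to the screw. Head 40 (x) x 44 (y) x 56 mm high; arm 18 mm wide; screw boss 28 mm across. Its slot has play: it rocks 0.03 rad either way of level. Its weight hangs the screw end low and jams it at rest; pressed near the screw it jams too.
- jaw_top (a point): Centre of the head's flat top, 28 mm above the jaw's origin, on the bar's line. The flat shoulders, 15 mm wide in x each side of the bar, are the place to press: there the jaw slides with 1 to 5 N. Once the pad meets the rail the head sinks several mm more with little force, rocking to screw end high; then it bites and the push climbs. Stop at 18 to 25 N; over 30 N is forcing. It stays bound.
- screw: The clamp's screw with wooden handle and rubber-capped pad (28 mm across), in the jaw's boss. Origin: centre of the pad's lower face, about 40 mm below the jaw's origin at the start; z along the screw, up (it leans 0.075 rad at the start and stands upright once the jaw is bound). Clockwise from above sends it down 6 mm a turn.
- handle_mid (a point): Centre of the round wooden handle: nearly upright, 30 mm in diameter, 95 mm long, on the screw's axis, 136 mm above the pad's face; its top end is 45 mm above this point and reaches 0.30 m above the bench before the jaw is pushed down (keep clear of it on the way to the bar). Its lower end clears the jaw's boss by about 35 mm.
- handle_turn (a joint): Turn of the handle in rad, 0 at the start, growing clockwise from above, at most 15.7. It turns with 0.1 to 0.3 N m, stays where it is left, and does not rise or sink while the pad is on the work. With the jaw well bound the pad presses with about 10 N, and each radian of turn adds about 12 N. Firmly hand-tight is 40 to 120 N on the pad (aim at 60, some 4 rad); beyond that the rail is crushed.
- rail: The loose softwood rail, 220 x 55 x 14 mm, long along its x, lying in wet glue on the board under the pad. Origin: centre of its underside, 52 mm above the bench.
- rail_top (a point): Centre of the rail's top face, 66 mm above the bench; the pad comes down within 5 mm of it.
- board: Base of the spreading board with its other rail already fixed: plywood 220 x 122 x 10 mm lying loose on the bearers, 42 mm above the bench. Origin: centre of its underside. Its fixed rail (55 mm wide) lies between the bar and a 12 mm groove.
- glue: White glue bottle, 44 mm across, 110 mm high, standing on a corner of the baseboard (bystander). Origin: centre of its base.
- offcut: Wood offcut 90 x 40 x 14 mm lying on the baseboard near the bar (bystander). Origin: centre of its underside.
- jar: Glass specimen jar with a lid, 60 mm across, 95 mm high (bystander). Origin: centre of its base.
- forceps: Steel forceps 120 mm long lying on the bench (bystander). Origin: centre of the underside.
- eraser: Eraser 45 x 24 x 12 mm (bystander). Origin: centre of its underside.
- marker: Marker pen 125 mm long lying on the bench (bystander). Origin: under its middle.
Mind the look-alikes: they are no part of the job. What is shaped like the rail but black or yellow is not meant.

How it is judged:
On the way, in this order (a step that is already met when the one before it is completed fails the run):
1. the jaw has been pushed down the bar until it has rocked back, screw end high, and bound, so that the pad presses on the rail with over 9.2 N, before the handle is touched (contact force between screw and rail above 9.2 N and y of handle_mid in the frame of jig below 0.0615 m and value of joint handle_turn below 0.15 rad and contact force between the fingers and screw below 0.5 N), for 0.2 s.
2. the handle has been screwed tight: the pad holds the rail with at least 40 N (contact force between screw and rail above 40 N and value of joint handle_turn above 0.3 rad), for 0.2 s.
At the end, for the whole second after the job is handed in: The clamp's pad presses on the rail with 40 to 120 N by its screw (handle turned at least 0.3 rad), the jaw stays put on the bar, and the rail and board lie within 6 mm of where they were, the rail in line with the board within 0.05 rad (all of step 2 and contact force between screw and rail below 120 N and distance of each of rail, board from where it was at the start of the episode below 0.006 m and angle between the x axis of rail and the x axis of board, either way round below 0.05 rad and linear speed of jaw below 0.01 m/s); the robot touches nothing.
It fails at once if the jaw is forced down: the fingers press on it with more than 40 N (contact force between the fingers and jaw above 40 N and contact force between the fingers and screw below 0.5 N).
It fails at once if the rail is crushed: the pad presses with more than 140 N (contact force between screw and rail above 140 N).
It fails at once if the rail or the board is knocked out of place by more than 15 mm (distance of any of rail, board from where it was at the start of the episode above 0.015 m).
It fails at once if a bystander is pushed more than 40 mm away (distance of any of glue, offcut, jar, forceps, eraser, marker from where it was at the start of the episode above 0.04 m).
It also fails if it takes over 61 s, if anything falls off the work surface, if the arm or the gripper's body presses on something with over 40 N, if the wrist force passes 120 N, or if a joint passes its speed limit or range.

## Working session

There is one attempt and no reset: what is moved stays moved. The work goes in short steps, Python scripts to look and compute and a shell command to move; the robot and the scene stay as the last step left them, time stands still between calls to the robot, and variables do not carry over. Pictures are saved under pics/ and viewed, about 8 in all and at most 12, crops included, and the job is handed in when it is done.

```bash
mkdir -p pics; cat > h.py <<'E'
from cell import *
import numpy as np, cv2
from scipy.optimize import least_squares
from scipy.spatial.transform import Rotation as Rn
def ray(c,at):
    v=(at[0]-c["cy"])/c["fy"]; u=(at[1]-c["cx"])/c["fx"]
    p=np.array([u,v]); q=p.copy()
    for _ in range(20): q=p/(1+c["k1"]*(q@q))
    d=np.array(c["rotation"])@np.array([q[0],q[1],1.]); return np.array(c["eye"]),d/np.linalg.norm(d)
def onz(c,at,z):
    e,d=ray(c,at); return e+d*(z-e[2])/d[2]
def tri(c1,a1,c2,a2):
    e1,d1=ray(c1,a1); e2,d2=ray(c2,a2)
    s=np.linalg.lstsq(np.c_[d1,-d2],e2-e1,rcond=None)[0]
    p,q=e1+s[0]*d1,e2+s[1]*d2
    return (p+q)/2,np.linalg.norm(p-q)
E
python3 - <<'E'
from h import *
np.set_printoptions(precision=4,suppress=True)
C={n:read_camera(n) for n in("scene","top")}
for n in C: cv2.imwrite(f"pics/{n}0.png",C[n]["img"]); print(n,C[n]["eye"])
Z=dict(bar_top=.19,rail_top=.066,glue=0.018,jig=0,offcut=.018,jar=0)
for l in["bar_top","jaw_top","handle_mid","jaw","screw","rail_top","jig","glue","offcut","jar","board"]:
    r={n:place_of(n,l) for n in C}
    print(l)
    for n in r:
        for d in r[n][:3]: print("  ",n,np.round(d["at"],1),round(d["conf"],2), onz(C[n],d["at"],Z[l]) if l in Z else "")
    if r["scene"] and r["top"]: print("   tri",*tri(C["scene"],r["scene"][0]["at"],C["top"],r["top"][0]["at"]))
s=observe(); print(s)
E
```

```text
scene [1.3157 0.1499 1.1641]
top [ 0.116  -0.0116  1.6952]
bar_topTraceback (most recent call last):
  File "<stdin>", line 10, in <module>
  File "h.py", line 11, in onz
    e,d=ray(c,at); return e+d*(z-e[2])/d[2]
                                       ~^^^
IndexError: invalid index to scalar variable.
```

View pics/scene0.png

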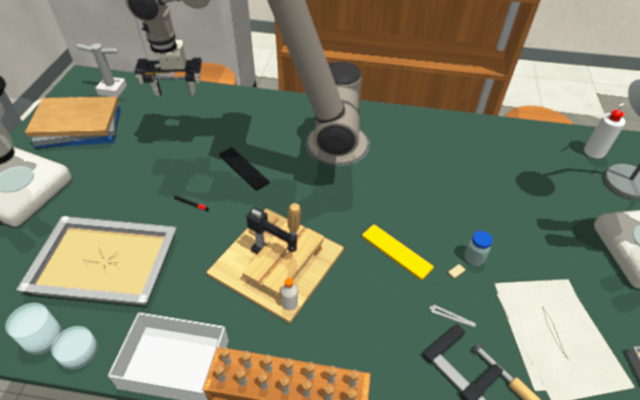

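View pics/top0.png

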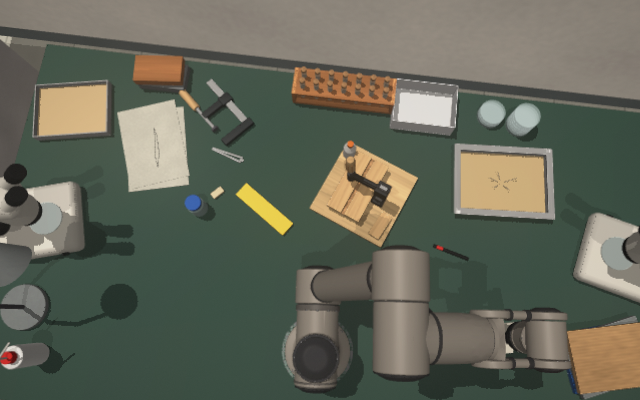

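The scene view shows the jig with the upright clamp at about (row 230, col 275): bar and head at col 257, handle at (215, 294). A second F-clamp lies on the bench at (365, 480); it is a look-alike and doesn't stand over the rail. Also there are black and yellow rail shapes at (168, 243) and (250, 398). In the top view the clamp is at (185, 370).

```bash
sed -i 's/d=np.array(c\["rotation"\])@/d=RM(c)@/; s/^def ray/def RM(c):\n    r=np.array(c["rotation"]); return r if r.shape==(3,3) else (Rn.from_euler("xyz",r).as_matrix() if r.shape==(3,) else Rn.from_quat(r).as_matrix())\ndef ray/' h.py
python3 - <<'E'
from h import *
np.set_printoptions(precision=4,suppress=True)
C={n:read_camera(n) for n in("scene","top")}
for n in C: print(n,C[n]["rotation"],C[n]["fx"],C[n]["k1"])
Z=dict(bar_top=.19,rail_top=.066,glue=0.018,jig=0,offcut=.018,jar=0)
for l in["bar_top","jaw_top","handle_mid","jaw","screw","rail_top","jig","glue","offcut","jar","board"]:
    r={n:place_of(n,l) for n in C}
    print(l)
    for n in r:
        for d in r[n][:3]: print("  ",n,np.round(d["at"],1),round(d["conf"],2), onz(C[n],d["at"],Z[l]) if l in Z else "")
    if r["scene"] and r["top"]: print("   tri",*tri(C["scene"],r["scene"][0]["at"],C["top"],r["top"][0]["at"]))
print(observe())
a=C["scene"]["img"][180:330,190:360]; b=C["top"]["img"][130:250,300:430]
f=lambda i:cv2.resize(i,(400,int(400*i.shape[0]/i.shape[1])),interpolation=cv2.INTER_CUBIC)
a,b=f(a),f(b); h=max(len(a),len(b)); p=lambda i:cv2.copyMakeBorder(i,0,h-len(i),0,0,cv2.BORDER_CONSTANT)
cv2.imwrite("pics/crop1.png",np.hstack([p(a),p(b)]))
E
```

```text
scene [-2.4168 -0.0175  1.7421] 485.20771632391916 0.03926890076117391
top [-2.9252 -0.0033 -1.4486] 496.58255155185543 0.006973099425216834
bar_top
   scene [206.2 256.5] 0.67 [ 0.5057 -0.1488  0.19  ]
   top [187.3 383.9] 0.76 [ 0.5239 -0.1482  0.19  ]
   top [179.3 351. ] 0.27 [ 0.537  -0.0432  0.19  ]
   tri [ 0.5192 -0.1454  0.2061] 0.0028550515123030094
jaw_top
   scene [215. 256.] 0.94 
   top [190.1 383.1] 0.93 
   tri [ 0.5198 -0.1483  0.1703] 0.00023187935845969757
handle_mid
   scene [217.6 293.1] 0.68 
   scene [263.9 295.2] 0.65 
   top [164.3 349.4] 0.47 
   tri [ 0.569  -0.0333  0.2428] 0.0027100963990418724
jaw
   scene [221. 257.] 0.77 
   scene [218.7 292.7] 0.32 
   top [188.5 383.1] 0.92 
   tri [ 0.5283 -0.1468  0.1559] 0.004759778599508842
screw
   scene [246.2 292.7] 0.83 
   scene [271.2 457.7] 0.74 
   top [178.7 351.1] 0.61 
   tri [ 0.5607 -0.043   0.1114] 0.0038228773738349575
rail_top
   scene [260.8 295.4] 0.91 [ 0.5748 -0.0318  0.066 ]
   scene [160.3 241.3] 0.58 [ 0.2191 -0.2866  0.066 ]
   scene [248.2 397.7] 0.56 [0.4808 0.2408 0.066 ]
   top [211.6 
[... 847 characters left out ...]
scene [255.4 471.7] 0.74 [0.4165 0.4616 0.    ]
   top [208.  198.6] 0.94 [0.4219 0.4687 0.    ]
   top [187.8 361. ] 0.29 [ 0.5636 -0.0856  0.    ]
   tri [0.4206 0.4634 0.0063] 0.006786026969792511
board
   scene [260.8 282.3] 0.77 
{'time': 1.4, 'qpos': array([-1.477 ,  0.342 ,  1.5241, -0.    ,  1.2754, -0.146 ]), 'qvel': array([-0.0003,  0.0013,  0.0009,  0.0018,  0.0008,  0.0007]), 'joint_efforts': array([  0.0005, -43.1129, -24.4475,   0.0718,   0.0483,  -0.    ]), 'tool_pos': array([ 0.1247, -0.51  ,  0.2267]), 'tool_rot': array([3.1414, 0.    , 0.2398]), 'contact_force': array([-0.3129,  0.6875,  0.5503]), 'torque': array([ 0.0384,  0.0286, -0.0233]), 'opening': 0.09166868521908096}
```

View pics/crop1.png

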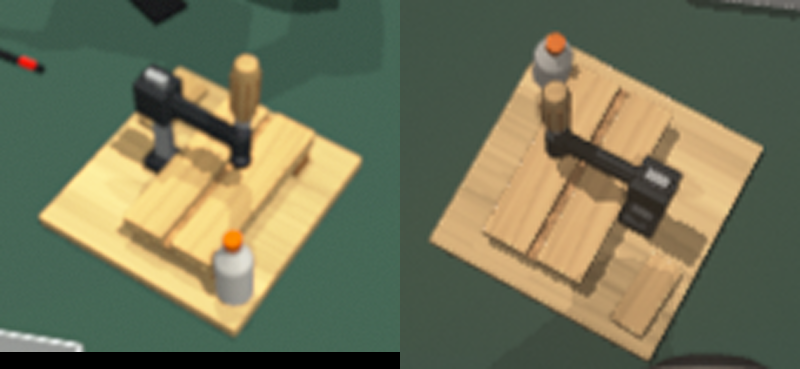

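The crop confirms the right clamp: its bar top is at scene (212, 256) and top view (188, 383), with the handle over the wooden rail. I'll fit the jig pose to the corners I read off plus the network points.

```bash
python3 - <<'E'
from h import *
import cell
np.set_printoptions(precision=4,suppress=True)
print("gpo",getattr(cell,"grip_point_offset",None),[n for n in dir(cell) if n[0]!="_"])
C={n:read_camera(n) for n in("scene","top")}
def proj(c,P):
    q=RM(c).T@(P-np.array(c["eye"])); s=q[:2]/q[2]; s=s*(1+c["k1"]*(s@s)); return np.array([c["cy"]+c["fy"]*s[1],c["cx"]+c["fx"]*s[0]])
O=[]
k=.14
for n,a in dict(scene=[((271.4,206.2),(-1,-1)),((322.4,290.7),(1,-1)),((248,343.9),(1,1)),((208.9,266.5),(-1,1))],top=[((178,418),0),((208,309.8),0),((246.4,381.3),0)]).items():
    for at,_ in a: O.append((n,at))
def corners(p): 
    x,y,w=p; R=Rn.from_euler("z",w).as_matrix()
    return [np.array([x,y,0])+R@np.array([sx*k,sy*k,.018]) for sx in(-1,1) for sy in(-1,1)]
def res(p,full=False):
    cs=corners(p[:3]); r=[]
    for n,at in O:
        d=[proj(C[n],c)-at for c in cs]; r.append(min(d,key=np.linalg.norm))
    R=Rn.from_euler("z",p[2]).as_matrix(); o=np.array([p[0],p[1],0])
    b=o+R@[0,-.055,.19]; jt=o+R@[0,-.055,p[3]]
    r+=[proj(C["scene"],b)-(211.,256),proj(C["top"],b)-(187.6,383.7),proj(C["scene"],jt)-(215,256),proj(C["top"],jt)-(190.1,383.1)]
    return np.concatenate(r)
s=least_squares(res,[.55,-.1,-.4,.17],loss="soft_l1"); p=s.x; print(p,res(p).reshape(-1,2))
R=Rn.from_euler("z",p[2]).as_matrix(); o=np.array([p[0],p[1],0])
for nm,v in dict(bar=[0,-.055,.19],screw_bound=[0,.058,.2]).items(): print(nm,o+R@v)
E
```

```text
gpo 0.0188 ['IKError', 'boxes_of', 'grip_point_offset', 'hand_in', 'observe', 'place_of', 'read_camera']
[ 0.5442 -0.095  -0.3844  0.1745] [[-0.2426 -0.2701]
 [-2.4386 -1.6617]
 [-1.6525 -0.6566]
 [-1.5667 -0.795 ]
 [-0.8612 -0.4468]
 [-0.5241 -1.1721]
 [ 0.234  -0.8907]
 [ 0.3798 -0.2005]
 [-0.3045 -0.5235]
 [ 0.1737  0.2905]
 [-1.5792 -0.4889]]
bar [ 0.5236 -0.146   0.19  ]
screw_bound [ 0.566  -0.0412  0.2   ]
```

```bash
python3 -m inch '[[[0,0,-6,-0.158],[0,0,-6,-0.158],[0,0,-6,-0.158],[0,0,-6,-0.158],[0,0,-6,-0.158],[0,0,-6,-0.156]]]' 0.435 20; python3 -m inch '[[[35,17,0,0],[45,21,0,0],[45,21,0,0],[45,21,0,0],[45,21,0,0],[45,21,0,0],[45,21,0,0],[45,21,0,0],[45,21,0,0],[45,21,0,0]]]'
```

```text
time: 2.25
tool_pos: [0.1247, -0.51, 0.2629]
tool_rot: [3.142, 0.0, 1.191]
contact_force: [-0.1, 0.6, -0.0]
opening: 0.0363
time: 3.5
tool_pos: [0.482, -0.1783, 0.2629]
tool_rot: [3.141, 0.0, 1.186]
contact_force: [1.2, -0.9, 0.4]
opening: 0.026
```

```bash
python3 -m inch '[[[25,14,0,0],[20,12,0,0],[0,0,-0,0],[0,0,20,0],[0,0,20,0],[0,0,0,0],[0,0,0,0]]]'; python3 - <<'E'
from h import *
C={n:read_camera(n) for n in("scene","top")}
a=C["scene"]["img"][150:270,200:340]; b=C["top"]["img"][130:250,320:450]
f=lambda i:cv2.resize(i,(400,int(400*i.shape[0]/i.shape[1])),interpolation=cv2.INTER_CUBIC)
a,b=f(a),f(b); h=max(len(a),len(b)); p=lambda i:cv2.copyMakeBorder(i,0,h-len(i),0,0,cv2.BORDER_CONSTANT)
cv2.imwrite("pics/crop2.png",np.hstack([p(a),p(b)]))
for l in("bar_top","jaw_top","jaw","handle_mid"):
  for n in C: print(l,n,[(np.round(d["at"],1),round(d["conf"],2)) for d in place_of(n,l)[:2]])
E
```

```text
time: 4.38
tool_pos: [0.5219, -0.1482, 0.2236]
tool_rot: [3.14, 0.0, 1.185]
contact_force: [0.2, 0.1, 0.6]
opening: 0.026
bar_top scene [(array([210.7, 255.8]), 0.93)]
bar_top top []
jaw_top scene [(array([217.2, 256.9]), 0.89)]
jaw_top top [(array([183.9, 347.5]), 0.44)]
jaw scene [(array([222.8, 258. ]), 0.59), (array([260. , 273.2]), 0.44)]
jaw top []
handle_mid scene [(array([217. , 293.8]), 0.73)]
handle_mid top [(array([161.4, 349.5]), 0.64)]
```

View pics/crop2.png

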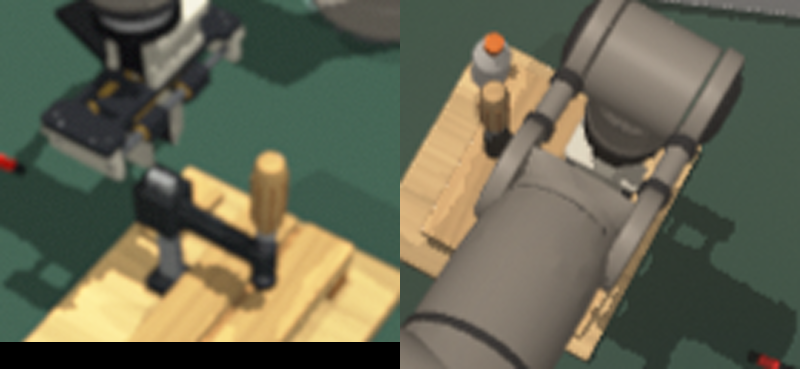

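```bash
cat >> h.py <<'E'
def proj(c,P):
    q=RM(c).T@(P-np.array(c["eye"])); s=q[:2]/q[2]; s=s*(1+c["k1"]*(s@s)); return np.array([c["cy"]+c["fy"]*s[1],c["cx"]+c["fx"]*s[0]])
E
python3 - <<'E'
from h import *
s=observe(); print(s["tool_pos"]); c=read_camera("scene"); M=Rn.from_euler("xyz",s["tool_rot"]).as_matrix()
i=c["img"].copy()
i=cv2.resize(i[150:270,200:340],None,fx=5,fy=5,interpolation=cv2.INTER_CUBIC)
def dot(P,col):
    r,k=proj(c,P); print(np.round([r,k],1)); cv2.circle(i,(int((k-200+.5)*5),int((r-150+.5)*5)),4,col,1)
for y in(-.032,-.013,.013,.032):
  for x in(-.0095,.0095): dot(s["tool_pos"]+M@[x,y,0],(0,0,255))
dot(np.array([.5236,-.146,.19]),(0,255,0))
w=-.3844
for a in(-.02,.02):
  for b in(-.022,.022): dot(np.array([.5236+a*np.cos(w)-b*np.sin(w),-.146+a*np.sin(w)+b*np.cos(w),.1745]),(255,255,0))
cv2.imwrite("pics/crop3.png",i)
E
```

```text
[ 0.52193171 -0.147597    0.22279567]
[193.4 258.8]
[196.3 264.6]
[197.9 254.4]
[200.9 260.3]
[204.2 248.3]
[207.2 254.2]
[208.9 243.7]
[212.  249.6]
[211.4 255.8]
[207.  254.2]
[213.7 267.5]
[216.6 245. ]
[223.6 258.4]
```

View pics/crop3.png

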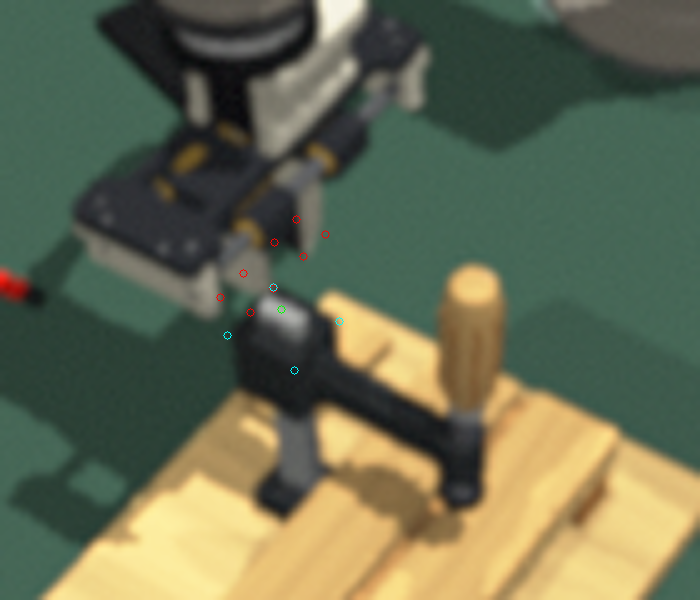

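The overlay matches the picture: the bar top dot lies on the grey bar patch at (313, 283 in the crop) and the fingers straddle the bar. I'll descend slowly.

```bash
python3 -m inch '[[[2,1,10,0],[0,0,10,0],[0,0,8,0],[0,0,3,0],[0,0,0,0]]]'; python3 -m inch '[[[0,0,2,0],[0,0,2,0],[0,0,2,0],[0,0,2,0],[0,0,0,0]]]'
```

```text
time: 5.55
tool_pos: [0.5235, -0.1462, 0.1915]
tool_rot: [-3.141, 0.0, 1.186]
contact_force: [-0.1, -0.0, 1.7]
opening: 0.0259
time: 6.18
tool_pos: [0.5235, -0.1461, 0.1835]
tool_rot: [-3.141, 0.0, 1.186]
contact_force: [-0.4, -0.1, 0.5]
opening: 0.0259
```

```bash
python3 -m inch '[[[0,0,2,0],[0,0,2,0],[0,0,1,0],[0,0,0,0]]]';python3 -m inch '[[[0,0,2,0],[0,0,2,0],[0,0,1,0],[0,0,0,0]]]'
```

```text
time: 6.68
tool_pos: [0.5238, -0.1462, 0.1797]
tool_rot: [3.14, 0.0, 1.186]
contact_force: [-1.4, 1.6, 7.3]
opening: 0.0257
time: 7.18
tool_pos: [0.5238, -0.1462, 0.1747]
tool_rot: [3.14, 0.0, 1.186]
contact_force: [-1.2, 1.0, 7.0]
opening: 0.0259
```

```bash
python3 -m inch '[[[0,0,2,0],[0,0,3,0],[0,0,3,0],[0,0,3,0],[0,0,3,0],[0,0,0,0]]]';python3 -m inch '[[[0,0,2,0],[0,0,3,0],[0,0,3,0],[0,0,3,0],[0,0,3,0],[0,0,0,0]]]'
```

```text
time: 7.92
tool_pos: [0.5237, -0.1462, 0.1605]
tool_rot: [3.14, 0.0, 1.186]
contact_force: [-1.3, 1.2, 5.4]
opening: 0.0259
time: 8.68
tool_pos: [0.5238, -0.1462, 0.1465]
tool_rot: [3.14, 0.0, 1.186]
contact_force: [-0.7, 1.5, 4.8]
opening: 0.0258
```

```bash
python3 -m inch '[[[0,0,2,0],[0,0,2,0],[0,0,0,0]]]';python3 -m inch '[[[0,0,2,0],[0,0,0,0]]]';python3 -m inch '[[[0,0,1,0],[0,0,1,0],[0,0,0,0]]]'
```

```text
time: 9.05
tool_pos: [0.5237, -0.1462, 0.1426]
tool_rot: [3.14, 0.0, 1.186]
contact_force: [-0.9, 0.6, 6.1]
opening: 0.0258
time: 9.3
tool_pos: [0.5238, -0.1462, 0.1406]
tool_rot: [3.14, 0.0, 1.186]
contact_force: [-1.9, 0.4, 5.8]
opening: 0.026
time: 9.68
tool_pos: [0.5238, -0.1462, 0.1387]
tool_rot: [3.14, 0.0, 1.186]
contact_force: [-1.7, 1.1, 7.1]
opening: 0.026
```

```bash
for i in 1 2; do :; done; python3 -m inch '[[[0,0,1,0],[0,0,1,0],[0,0,0,0]]]';python3 -m inch '[[[0,0,1,0],[0,0,0,0]]]';python3 -m inch '[[[0,0,1,0],[0,0,0,0]]]'
```

```text
time: 10.05
tool_pos: [0.5237, -0.1464, 0.1357]
tool_rot: [3.141, 0.0, 1.186]
contact_force: [-0.2, -2.2, 2.2]
opening: 0.0263
time: 10.3
tool_pos: [0.5236, -0.1461, 0.1345]
tool_rot: [-3.142, -0.0, 1.186]
contact_force: [-1.2, -0.5, 0.8]
opening: 0.0259
time: 10.55
tool_pos: [0.5235, -0.1461, 0.1336]
tool_rot: [-3.141, -0.0, 1.186]
contact_force: [0.8, -0.5, 0.5]
opening: 0.0263
```

```bash
python3 -m inch '[[[0,0,1,0],[0,0,0,0]]]';python3 -m inch '[[[0,0,1,0],[0,0,0,0]]]'
```

```text
time: 10.8
tool_pos: [0.5235, -0.1461, 0.1326]
tool_rot: [-3.141, -0.0, 1.186]
contact_force: [0.3, -0.4, -0.3]
opening: 0.0259
time: 11.05
tool_pos: [0.5235, -0.1461, 0.1316]
tool_rot: [-3.142, -0.0, 1.186]
contact_force: [-0.0, -0.1, 0.5]
opening: 0.0259
```

Pad has met the rail, and the head is rocking with little force. I'll continue in small steps.

```bash
python3 -m inch '[[[0,0,1,0],[0,0,0,0]]]';python3 -m inch '[[[0,0,1,0],[0,0,0,0]]]';python3 -m inch '[[[0,0,0.5,0],[0,0,0,0]]]'
```

```text
time: 11.3
tool_pos: [0.5235, -0.1462, 0.1307]
tool_rot: [3.142, 0.0, 1.186]
contact_force: [-0.0, -0.9, 1.5]
opening: 0.0262
time: 11.55
tool_pos: [0.5236, -0.1463, 0.1304]
tool_rot: [3.141, 0.0, 1.186]
contact_force: [-2.6, -1.2, 7.3]
opening: 0.0258
time: 11.8
tool_pos: [0.5236, -0.1463, 0.1303]
tool_rot: [3.141, 0.0, 1.186]
contact_force: [-3.3, -1.0, 10.2]
opening: 0.0262
```

```bash
python3 -m inch '[[[0,0,0.5,0],[0,0,0.5,0],[0,0,0,0],[0,0,0,0]]]';python3 -m inch '[[[0,0,0.4,0],[0,0,0,0],[0,0,0,0]]]'
```

```text
time: 12.3
tool_pos: [0.5236, -0.1463, 0.1301]
tool_rot: [3.14, 0.0, 1.186]
contact_force: [-5.1, -0.7, 16.0]
opening: 0.0262
time: 12.68
tool_pos: [0.5236, -0.1463, 0.13]
tool_rot: [3.14, 0.0, 1.186]
contact_force: [-6.8, 0.5, 17.7]
opening: 0.0262
```

```bash
python3 -m inch '[[[0,0,0.5,0],[0,0,0,0],[0,0,0,0]]]'; python3 -m inch '[[[0,0,0.2,0],[0,0,0,0],[0,0,0,0],[0,0,0,0]]]'
```

```text
time: 13.05
tool_pos: [0.5236, -0.1464, 0.13]
tool_rot: [3.14, 0.001, 1.186]
contact_force: [-7.7, -0.0, 21.9]
opening: 0.0261
time: 13.55
tool_pos: [0.5236, -0.1464, 0.1299]
tool_rot: [3.139, 0.001, 1.186]
contact_force: [-8.1, 1.2, 21.9]
opening: 0.026
```

```bash
python3 -m inch '[[[0,0,-4,0],[0,0,-15,0],[0,0,-25,0],[0,0,-30,0],[0,0,-40,0],[0,0,-40,0],[0,0,0,0]]]' - ; python3 -m inch '[[[-45,0,0,-0.18],[-45,0,0,-0.18],[0,0,0,0]]]' -1; python3 - <<'E'
from h import *
C={n:read_camera(n) for n in("scene","top")}
a=C["scene"]["img"][180:300,210:350]; b=C["top"]["img"][130:250,320:450]
f=lambda i:cv2.resize(i,(400,int(400*i.shape[0]/i.shape[1])),interpolation=cv2.INTER_CUBIC)
a,b=f(a),f(b); h=max(len(a),len(b)); p=lambda i:cv2.copyMakeBorder(i,0,h-len(i),0,0,cv2.BORDER_CONSTANT)
cv2.imwrite("pics/crop4.png",np.hstack([p(a),p(b)]))
for l in("bar_top","jaw_top","screw","handle_mid","rail_top"):
  r={n:place_of(n,l) for n in C}
  for n in C: print(l,n,[(np.round(d["at"],1),round(d["conf"],2)) for d in r[n][:2]])
  if r["scene"] and r["top"]: print("   tri",*tri(C["scene"],r["scene"][0]["at"],C["top"],r["top"][0]["at"]))
for n in C: print(n,"pred handle_mid",proj(C[n],np.array([.566,-.0412,.202])))
print(observe()["qpos"],observe()["tool_pos"],observe()["tool_rot"])
E
```

```text
time: 14.42
tool_pos: [0.525, -0.1465, 0.2848]
tool_rot: [3.135, -0.0, 1.186]
contact_force: [-0.3, 0.4, 0.1]
opening: 0.0259
time: 14.8
tool_pos: [0.4964, -0.234, 0.2798]
tool_rot: [-3.14, -0.001, 1.543]
contact_force: [0.3, 0.8, 0.1]
opening: 0.0515
bar_top scene [(array([209.3, 255.5]), 0.84), (array([271.8, 455.2]), 0.53)]
bar_top top [(array([185.4, 383.4]), 0.82)]
   tri [ 0.52651655 -0.14499791  0.20190421] 3.709323407027849e-05
jaw_top scene [(array([226.4, 257.4]), 0.58)]
jaw_top top [(array([192.1, 379.2]), 0.7), (array([253.7, 446.6]), 0.36)]
   tri [ 0.5237002  -0.14352045  0.12725184] 0.006514986631055805
screw scene [(array([259.2, 293.8]), 0.87)]
screw top [(array([197.4, 362. ]), 0.73), (array([180.7, 350.2]), 0.64)]
   tri [ 0.52650015 -0.07083632 -0.00127899] 0.04434203191032246
handle_mid scene [(array([318.7, 452.7]), 0.69), (array([227.3, 291.2]), 0.59)]
handle_mid top [(array([167.1, 349.7]), 0.66)]
   tri [0.65689144 0.1702251  0.11687902] 0.42729723951109394
rail_top scene [(array([248.6, 397.2]), 0.91), (array([259.2, 293.1]), 0.74)]
rail_top top [(array([302.1, 409.7]), 0.79), (array([151.4, 347.9]), 0.72)]
   tri [ 0.27472437 -0.01976485 -0.0566578 ] 0.5761438276263624
scene pred handle_mid [226.60143581 291.24554812]
top pred handle_mid [169.32604991 351.60752646]
[-5.75216432e-01  3.51014661e-01  1.35966076e+00 -6.35316642e-05
  1.43074277e+00 -5.50531023e-01] [ 0.49760743 -0.23159636  0.28118216] [3.14147688e+00 1.44885186e-04 1.54611977e+00]
```

View pics/crop4.png

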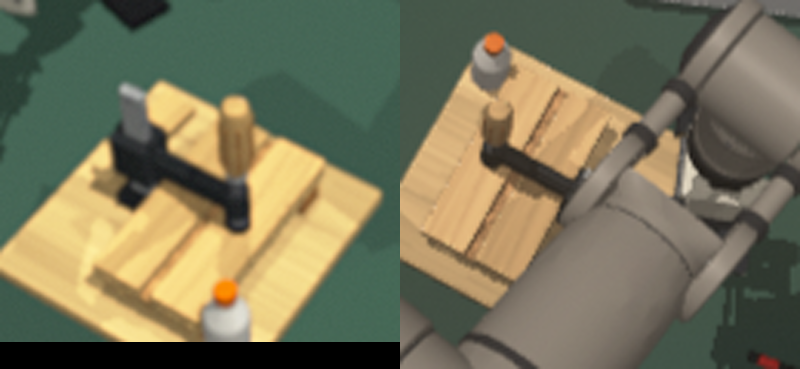

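Jaw is down and bound, with about 60 mm of bar now standing above the head (scene crop (85–135, 130)). The handle is near upright at scene (227, 292), top (169, 351), matching the jig-fit prediction of (0.566, −0.041). The network's top handle_mid is about 2 px off, so I'll use the fit. Next: rotate back for a long stroke, then move over the handle.

```bash
python3 -m inch '[[[0,0,0,-0.18],[0,0,0,-0.18],[0,0,0,-0.18],[0,0,0,-0.18],[0,0,0,-0.18],[0,0,0,-0.18],[0,0,0,-0.18],[0,0,0,-0.18],[0,0,0,-0.18],[0,0,0,-0.18]]]' -1; python3 -m inch '[[[0,0,0,-0.15],[0,0,0,-0.15],[0,0,0,0],[-25,22,0,0],[-35,30,0,0],[-35,30,0,0],[-35,30,0,0],[-22,22,0,0],[0,0,0,0],[0,0,0,0]]]'; python3 - <<'E'
from h import *
s=observe(); print(s["qpos"]); M=Rn.from_euler("xyz",s["tool_rot"]).as_matrix()
print(1000*M.T@(np.array([.566,-.0405,.196])-s["tool_pos"]))
E
```

```text
time: 16.65
tool_pos: [0.4975, -0.2318, 0.2812]
tool_rot: [-3.141, 0.0, -2.931]
contact_force: [0.2, 0.3, 0.5]
opening: 0.0918
time: 17.9
tool_pos: [0.5657, -0.0416, 0.281]
tool_rot: [-3.141, -0.0, -2.639]
contact_force: [-0.2, -0.7, 0.0]
opening: 0.0918
[-2.08243976e-01  3.87024630e-01  1.30631357e+00 -5.65144919e-04
  1.44837093e+00 -2.28155912e+00]
[-0.84329324  0.88005293 85.02601617]
```

```bash
python3 -m inch '[[[-0.8,0.8,10,0],[0,0,15,0],[0,0,15,0],[0,0,15,0],[0,0,15,0],[0,0,10,0],[0,0,5,0],[0,0,0,0]]]'; python3 -m inch '[[[0,0,0,0],[0,0,0,0],[0,0,0,0],[0,0,0,0],[0,0,0,0]]]' 0.2 5;python3 -m inch '[[[0,0,0,0],[0,0,0,0],[0,0,0,0]]]' 0.29 5; python3 -m inch '[[[0,0,0,0],[0,0,0,0],[0,0,0,0]]]' 0.5 5
```

```text
time: 18.9
tool_pos: [0.5662, -0.04, 0.196]
tool_rot: [-3.142, -0.0, -2.637]
contact_force: [0.1, -0.4, -0.1]
opening: 0.0917
time: 19.52
tool_pos: [0.5662, -0.0401, 0.1961]
tool_rot: [-3.141, 0.0, -2.637]
contact_force: [-0.4, -0.5, -0.3]
opening: 0.0461
time: 19.9
tool_pos: [0.5662, -0.0401, 0.1961]
tool_rot: [-3.142, -0.0, -2.637]
contact_force: [-0.2, 0.3, -0.3]
opening: 0.0326
time: 20.27
tool_pos: [0.5661, -0.04, 0.1961]
tool_rot: [3.142, -0.0, -2.637]
contact_force: [-0.6, 0.7, 0.3]
opening: 0.0299
```

Grip is well centred: 29.9 mm opening and no side force. I'll grip firmly and turn.

```bash
python3 -m inch '[[[0,0,0,0],[0,0,0,0],[0,0,0,0.1],[0,0,0,0.1],[0,0,0,0.1],[0,0,0,0]]]' 1 40; python3 -c "
from h import *; s=observe(); print(s['torque'],s['qpos'][5])"; python3 -m inch '[[[0,0,0,0.12],[0,0,0,0.12],[0,0,0,0.12],[0,0,0,0.12],[0,0,0,0.12],[0,0,0,0.1],[0,0,0,0]]]'; python3 -c "
from h import *; s=observe(); print(s['torque'],s['qpos'][5])"
```

```text
time: 21.02
tool_pos: [0.5661, -0.0398, 0.1961]
tool_rot: [3.141, -0.0, -2.937]
contact_force: [-0.6, 2.1, 0.4]
opening: 0.0295
[ 0.48534765 -0.06945396 -0.05878173] -1.981405741143222
time: 21.9
tool_pos: [0.5663, -0.0392, 0.196]
tool_rot: [3.14, -0.0, 2.648]
contact_force: [-0.3, 4.6, -0.3]
opening: 0.0295
[ 1.20895519 -0.47250499 -0.01326943] -1.2831817475236769
```

```bash
python3 -m inch '[[[0.4,0.8,0,0.12],[0,0,0,0.12],[0,0,0,0.12],[0,0,0,0.12],[0,0,0,0.12],[0,0,0,0.12],[0,0,0,0.12],[0,0,0,0.12],[0,0,0,0.04],[0,0,0,0]]]'; python3 -c "
from h import *; s=observe(); print(s['torque'],s['qpos'][5])"
```

```text
time: 23.15
tool_pos: [0.567, -0.0387, 0.196]
tool_rot: [3.14, -0.001, 1.649]
contact_force: [2.3, 4.7, -2.3]
opening: 0.0295
[ 0.92025906 -0.87611166  0.06345942] -0.28252617719980405
```

```bash
python3 -m inch '[[[0.8,0.5,0,0.12],[0,0,0,0.12],[0,0,0,0.12],[0,0,0,0.12],[0,0,0,0.12],[0,0,0,0.12],[0,0,0,0.12],[0,0,0,0.12],[0,0,0,0.04],[0,0,0,0]]]'; python3 -c "
from h import *; s=observe(); print(s['torque'],s['qpos'][5])"
```

```text
time: 24.4
tool_pos: [0.5676, -0.0387, 0.1959]
tool_rot: [3.14, -0.001, 0.649]
contact_force: [4.9, -0.0, -5.8]
opening: 0.0291
[ 0.06202046 -1.25784574  0.1137821 ] 0.7193142077410266
```

```bash
python3 -m inch '[[[0.7,0.5,0.8,0.12],[0,0,0,0.12],[0,0,0,0.12],[0,0,0,0.12],[0,0,0,0.12],[0,0,0,0.12],[0,0,0,0.12],[0,0,0,0.12],[0,0,0,0.04],[0,0,0,0]]]'; python3 -c "
from h import *; s=observe(); print(s['torque'],s['qpos'][5])"
```

```text
time: 25.65
tool_pos: [0.5681, -0.0393, 0.1958]
tool_rot: [3.14, -0.002, -0.352]
contact_force: [2.9, -2.2, 0.4]
opening: 0.0294
[-0.39620664 -0.59897556  0.15964387] 1.7200989916071534
```

```bash
python3 -m inch '[[[0,0,0,0.1],[0,0,0,0.1],[0,0,0,0.1],[0,0,0,0]]]'; python3 -c "
from h import *; s=observe(); print(s['torque'],s['qpos'][5]); M=Rn.from_euler('xyz',s['tool_rot']).as_matrix(); print(M.T@s['contact_force'])"
```

```text
time: 26.15
tool_pos: [0.5679, -0.0393, 0.1957]
tool_rot: [3.141, -0.002, -0.652]
contact_force: [2.9, -5.0, 1.0]
opening: 0.0295
[-0.74556394 -0.4904462   0.03742329] 2.020120689845387
[ 5.39896067  2.21805746 -0.93787467]
```

```bash
for r in 1; do python3 -m inch '[[[0.5,0.2,0,0],[0.5,0.2,0,0],[0,0,0,0]]]'; done; cat > t.py <<'E'
from h import *
s=observe(); print(np.round(s['torque'],3),round(s['qpos'][5],3),np.round(s['joint_efforts'][5],3))
E
python3 t.py; python3 -m inch '[[[0,0,0,0.05]]]' | head -1; python3 t.py; python3 -m inch '[[[0,0,0,0.05]]]'|head -1; python3 t.py;python3 -m inch '[[[0,0,0,0]]]'; python3 t.py
```

```text
time: 26.52
tool_pos: [0.5681, -0.0395, 0.1957]
tool_rot: [3.141, -0.001, -0.653]
contact_force: [1.8, -5.8, 4.6]
opening: 0.0293
[-0.808 -0.19   0.076] 2.021 0.07
time: 26.65
[-0.801 -0.212  0.283] 2.072 -0.444
time: 26.78
[-0.816 -0.212  0.272] 2.122 -0.238
time: 26.9
tool_pos: [0.5681, -0.0395, 0.1957]
tool_rot: [3.141, -0.001, -0.754]
contact_force: [0.8, -4.5, 4.9]
opening: 0.0293
[-0.833 -0.234  0.156] 2.121 0.342
```

While turning, the torque is about 0.28 N·m, so the handle resists and isn't slipping. Total turn is about 4.4 rad, roughly 63 N. Releasing.

```bash
python3 -m inch '[[[0,0,0,0],[0,0,0,0],[0,0,0,0],[0,0,0,0],[0,0,0,0],[0,0,0,0]]]' -1 10; python3 -m inch '[[[0,0,-10,0],[0,0,-20,0],[0,0,-30,0],[0,0,-30,0],[0,0,0,0]]]'; python3 -m inch '[[[-40,0,0,0],[-50,0,0,0],[-50,0,0,0],[-50,0,0,0],[0,0,0,0]]]'; python3 - <<'E'
from h import *
C={n:read_camera(n) for n in("scene","top")}
a=C["scene"]["img"][180:300,210:350]; b=C["top"]["img"][130:250,320:450]
f=lambda i:cv2.resize(i,(400,int(400*i.shape[0]/i.shape[1])),interpolation=cv2.INTER_CUBIC)
a,b=f(a),f(b); h=max(len(a),len(b)); p=lambda i:cv2.copyMakeBorder(i,0,h-len(i),0,0,cv2.BORDER_CONSTANT)
cv2.imwrite("pics/crop5.png",np.hstack([p(a),p(b)]))
E
```

```text
time: 27.65
tool_pos: [0.568, -0.0392, 0.1953]
tool_rot: [3.142, -0.0, -0.754]
contact_force: [0.0, 0.1, -0.4]
opening: 0.0848
time: 28.28
tool_pos: [0.5692, -0.0394, 0.2885]
tool_rot: [-3.138, -0.005, -0.754]
contact_force: [0.0, -0.1, 0.9]
opening: 0.0916
time: 28.9
tool_pos: [0.4272, 0.0925, 0.2851]
tool_rot: [3.141, 0.001, -0.751]
contact_force: [0.7, -0.4, 0.3]
opening: 0.0919
```

View pics/crop5.png

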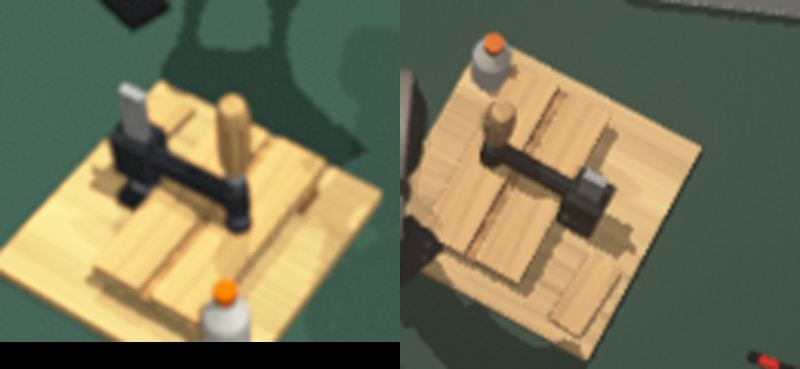

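The jaw is still down at scene crop (150, 140), the handle is upright at (130, 232), and the rail and board look in line and unmoved, as do the glue bottle and offcut. The gripper is clear.

```bash
python3 -c "
from cell import *; print(hand_in())"
```

```text
the job is handed in; nothing more can be done
None
```

The rail is clamped and the job is handed in; the hand-in gave no verdict, and the pad force itself was never measured.

- **Pushing the jaw down:** I pressed the head's shoulders with the fingers either side of the bar. It slid with 5–7 N, a little over the 1–5 N given. The pad met the rail with the head at about 136 mm. The jaw then rocked back with almost no force and bit at 130 mm, and I stopped at a push of 22 N.
- **Tightening:** I gripped the wooden handle with no side force and turned it clockwise 4.4 rad. From the given rate I estimate about 63 N on the pad.
- **Slip check:** The last small turns were resisted by about 0.28 N·m, so I judge the handle was not slipping. Torque at rest fell to 0.04 N·m after one pause, which I put down to stopping. I could not read the handle's angle directly to confirm either.
- **Last picture (before hand-in, 28.9 s):** The jaw is down on the bar and the rail is in line with the board. The glue bottle and offcut are undisturbed. The gripper was open and clear, with wrist force about zero. I did not measure the rail or board shift in mm, nor check the other bystanders.
- **Disagreements:** Some network reports were wrong or off: they picked up the look-alike rails and clamp, and bar_top came out 12–16 mm too high. I relied on the jig fit instead. It missed two points in the scene picture by 2–3 px but held up when the fingers reached the clamp.

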